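Pack the tape rolls and prove the case lid has caught

ROBOT

A 7-joint arm with a two-finger parallel gripper is mounted at the origin on a cart in front of the work surface, level with it; the furniture and walls round the work are solid. World frame = base frame: x ahead of the robot, y to its left, z up, the work surface at z = 0. Lengths are in m, angles in rad, forces in N, time in s.
With the tool pointing down it reaches from about 0.425 to 0.925 m from the base axis. Payload 6.8 kg.
Tool frame: the origin (TCP) lies between the finger pads; the fingertips stand 14 mm ahead of it and the grasp point (between the pads) lies 5 mm behind it; z points along the fingers, y is the line along which they close (so a half turn about z gives the same grasp; the last joint's range is limited). The gripper opens to 85 mm and grips with 20 to 120 N. Pads are 22 mm wide; open, the fingers measure 114 mm over their backs; the gripper's body (76 mm by 85 mm) begins 54 mm behind the grasp point. The pads swing forward as they close: fully open they stand 13 mm farther back than shut.
Start: joints at [-1.308, 0.477, 0.022, 1.555, -0.011, 1.109, -0.083], TCP at [0.245, 0.629, 0.245] pointing down, gripper open.
Joint ranges: [-2.96, 2.96], [-0.34, 2.1], [-1.41, 1.46], [0.24, 2.44], [-1.37, 4.51], [0.17, 1.92], [-2.96, 2.96]. Speed limits (rad/s): [2.39, 2.39, 3.14, 3.14, 3.14, 3.14, 3.14].

INTERFACE

Orientations are given as a rotation vector (axis times angle).
In Python, from bench import r, eyes, ticket gives the robot as it stands. The module is installed in compiled form; this text tells all that it offers.
- The arm moves only by the tool arm_command, never from a script. Its argument "plan" is text: rows parted by semicolons, each of 4 numbers parted by spaces: the shift along the tool's x, y, z in m, then the turn about the tool's z in degrees. In form: tx ty tz yaw; .... A call has 1 to 20 rows; each row shifts and turns the commanded pose from where the row before left it, along the tool's axes as they then stand; what a row does not reach is not made up. A row lasts 1/8 s, in which the tool goes at most 62.5 mm and 10.7 degrees, less where a joint would pass 70% of its speed; a pose out of reach is approached as far as the arm can. A call is refused whole if a number of a shift passes 0.0625 or a number of a turn 10.7, either way. A call with a gripper value outside its range is refused whole. "hand" is the closure, from -1 (fully open) to 1 (shut), set as the call begins (left out, the last holds). The fingers move at their own pace and stop on an object; "grip_force" is the grip in N (left out, the last holds). Time passes only in rows, so rows that do not move let the fingers close. It gives the time, the measured TCP pose, the force, the opening and the grip force at its end, in the units of the state.
- r.get_obs(): the state, without advancing time (a new reading comes with each control period).
- eyes.grab_frame(name): name is "scene" or "top" or "wrist"; returns (picture, depth): 480x640x3 uint8, red, green, blue; 480x640 float32, m along the optical axis (not along the pixel's ray), 0 where there is no reading.
- eyes.calibration(name): a dict with "fov_y" (degrees; the focal length in pixels is half the picture's height over the tangent of half this angle, whatever the lens; pixels are square), "cx", "cy" (the principal point, pixels), "origin" and "attitude" of the camera in the world; the wrist camera has in their place "tool_from_camera" (4x4, takes a point from camera to tool coordinates, whose origin is the TCP and whose axes are the flange's). Camera axes: x right, y up, looking along -z (the intrinsics and any distortion apply to the point x, -y, -z); pixel columns grow to the right and rows downward; lengths in m; the calibration is good to about 2 mm. A picture is of the moment at which its call begins: read the wrist's pose just before it. calibration takes no time and is no camera call.
- ticket.hand_in(): hands the job in; it is judged then, once.
The state is a dict: "clock": time; "joints": joint angles; "qvel": joint speeds; "tau": joint torques, N m; "tcp_pos": TCP position; "orientation": TCP orientation; "contact_force": force on the tool from outside, world axes, zero at the start; "moment": the same for the moment, N m; "grip_width": finger opening in m; "gripper_force": force on a finger pad.
Only numpy, scipy, OpenCV 4.12 (cv2) and the standard library are available. Lean on these libraries where they do the work, as an engineer would, in place of code of your own. Each camera call takes 0.05 s, during which the arm holds its last target. There are 200 camera calls.

TASK

Lift every tape roll straight up off the stand's posts and lay it inside the grey case, then swing the case's lid shut and press its front edge down until the catch snaps. Then prove the catch: tug the black knob on the lid upward so that it is drawn most of the way out against its spring (at least 4 mm) while the lid stays down; if the lid gives, press it shut harder and tug again. Leave the lid fully shut, and disturb nothing else on the desk.

Things in the scene. Friction and masses are not known exactly. Their poses are not given: they have to be found in the camera images.
- case_in (a point): centre of the inner floor of the grey plastic case (fixed to the desk, 170 x 250 x 60 mm outside, walls and floor 6 mm; this point is 6 mm above the desk). x axis points from the case's front (side with the catch, nearest the robot) to its back (hinge side), y along its 250 mm length, z up
- lid (a joint): lid of the case, a 174 x 252 x 8 mm plate hinged along the case's top back edge: 0 = shut, 1.6 to 1.8 = standing open at the start, stop at 1.9. The hinge is stiff: the lid stays at any angle it is left at (1.2 to 2.5 N at its front edge moves it). Until the catch snaps it rests 0.03 to 0.07 open and nearly looks shut; once caught it reads below 0.01
- lid_hinge (a point): middle of the lid's hinge axis, 60 mm above the desk, along the y axis of case_in. At angle q, a point of the lid s from the axis lies s*cos(q) towards the case's front and s*sin(q) above the axis; the shut lid's underside is level with the axis, its outer face 8 mm above
- lid_front (a point): point on the lid's outer (upper when shut) face, on its centre line, 160 mm from the hinge, 14 mm from the front edge; z axis = outward normal. Press here or beside it. A sprung tongue on the front edge must snap past an adjustable bar: that takes about 5 to 14 N, different each time. A lid that has not caught lifts at once when tugged; a caught one rises less than 2.5 mm
- pull_grip (a point): centre of the head of the black round pull knob on the lid's outer face, 135 mm from the hinge axis: head 22 mm in diameter, 18 mm tall, on a stem, its top 30 mm above the lid. The knob slides out of the lid along its own axis (z axis of this point) against a spring
- pull (a joint): how far the pull knob is drawn out of the lid: 0 = home, stop at 0.006 m. Sprung, 1.5 N/mm: about 6.8 N draws it 4 mm, 9.8 N draws it to the stop; it springs home when let go. The catch, once snapped, withstands a pull of 14 N or more on the knob
- roll_0_center (a point): centre, half-way up, of a roll of tape: a ring 50 mm outside diameter, 24 mm tall, 26 mm hole, about 40 g, z along its axis. At the start it sits flat over one of the stand's posts, upper face 36 mm above the desk. Three or four rolls are present; this one may be absent
- roll_1_center (a point): centre, half-way up, of a roll of tape: a ring 50 mm outside diameter, 24 mm tall, 26 mm hole, about 40 g, z along its axis. At the start it sits flat over one of the stand's posts, upper face 36 mm above the desk. Three or four rolls are present; this one may be absent
- roll_2_center (a point): centre, half-way up, of a roll of tape: a ring 50 mm outside diameter, 24 mm tall, 26 mm hole, about 40 g, z along its axis. At the start it sits flat over one of the stand's posts, upper face 36 mm above the desk. Three or four rolls are present; this one may be absent
- roll_3_center (a point): centre, half-way up, of a roll of tape: a ring 50 mm outside diameter, 24 mm tall, 26 mm hole, about 40 g, z along its axis. At the start it sits flat over one of the stand's posts, upper face 36 mm above the desk. Three or four rolls are present; this one may be absent
- stand: fixed wooden board 150 x 150 x 12 mm with four upright posts of 16 mm diameter at x, y = +-42.5 mm in its frame; post tops 50 mm above the desk. Origin at the centre of the underside
- stapler: bystander: grey stapler 130 x 34 x 48 mm, origin under its centre
- glue_stick: bystander: glue stick 24 mm diameter, 92 mm tall, standing, origin under its centre
- eraser: bystander: eraser 21 x 52 x 12 mm, origin under its centre
- binder_clip: bystander: black binder clip 50 x 32 x 30 mm, origin under its centre
- usb_stick: bystander: black memory stick 18 x 48 x 8 mm, origin under its centre
- pen: bystander: slim blue ballpoint pen 12 x 145 x 9 mm, origin under its centre
Mind the look-alikes: they are no part of the job. What is shaped like the part that bears roll_2_center but blue is not meant. What is shaped like the part that bears roll_3_center but yellow is not meant.

How it is judged:
By the outcome, as a careful person would: the job done as asked, in the order asked, and still so for the second after the job is handed in, with the robot touching nothing.
Of roll_0, roll_1, roll_2, roll_3 only 3 to 4 are there at a start; the rules pass over those that are not, and their reading is None.
At some moment in a run one of roll_0, roll_1, roll_2, roll_3 may be knocked a few centimetres aside while the robot is not near it.
Once in a run the grip may slacken for a moment while it holds something.
It also fails if it takes over 210 s, if anything falls off the work surface, if the arm or the gripper's body presses on something with over 40 N, if the wrist force passes 120 N, or if a joint passes its speed limit or range.

## Working session

There is one attempt and no reset: what is moved stays moved. The work goes in short steps, Python scripts to look and compute and a tool call to move; the robot and the scene stay as the last step left them, time stands still between calls to the robot, and variables do not carry over. Pictures are saved under pics/ and viewed, at most 14 in all, crops included, and the job is handed in when it is done.

Besides the shell and the picture viewer there is one more tool, called after "Request:" as name(argument=value, ...), one argument or row to a line, values as JSON. arm_command: Moves the arm, as the interface text tells. Its arguments: {"type":"object","properties":{"plan":{"type":"string"},"hand":{"type":"number"},"grip_force":{"type":"number"}},"required":["plan"]}

```bash
mkdir -p pics
cat > h.py <<'E'
import numpy as np, cv2
from scipy.spatial.transform import Rotation as R
from bench import r, eyes, ticket
def cam(n):
    c=eyes.calibration(n); o=r.get_obs()
    f=240/np.tan(np.radians(c['fov_y'])/2)
    if 'tool_from_camera' in c:
        T=np.eye(4);T[:3,:3]=R.from_rotvec(o['orientation']).as_matrix();T[:3,3]=o['tcp_pos']
        T=T@np.array(c['tool_from_camera'])
    else:
        T=np.eye(4);a=np.array(c['attitude']);T[:3,:3]=R.from_rotvec(a).as_matrix() if a.shape==(3,) else a;T[:3,3]=c['origin']
    return c,f,T
def grab(n,save=None):
    c,f,T=cam(n); p,d=eyes.grab_frame(n)
    if save: cv2.imwrite('pics/'+save,p[:,:,::-1])
    v,u=np.mgrid[0:480,0:640]
    P=np.stack([(u-c['cx'])/f*d,-(v-c['cy'])/f*d,-d],-1)@T[:3,:3].T+T[:3,3]
    P[d==0]=np.nan
    return p,d,P
E
python3 - <<'E'
from h import *
for n in ['scene','top','wrist']:
    print(n,eyes.calibration(n)); 
    p,d,P=grab(n,n+'0.png'); np.savez(n+'0.npz',p=p,P=P)
print(r.get_obs())
E
```

```text
scene {'fov_y': 57.794145967759924, 'cx': 317.8492016422835, 'cy': 244.9345625679076, 'origin': array([0.02446908, 0.68434066, 0.6739375 ]), 'attitude': array([ 0.44482682, -1.18986199, -2.21954309])}
top {'fov_y': 53.41493586577204, 'cx': 317.98554219767345, 'cy': 237.74194633733842, 'origin': array([ 0.4642194 , -0.00119764,  1.18762287]), 'attitude': array([ 0.06448424, -0.08381605, -1.55572998])}
wrist {'fov_y': 61.459606014245594, 'cx': 318.8539575576824, 'cy': 242.6323205139965, 'tool_from_camera': array([[ 6.67239543e-04,  9.51142907e-01,  3.08750263e-01,
         7.82663874e-02],
       [ 9.99999601e-01, -8.17928459e-04,  3.58631515e-04,
         3.57084938e-04],
       [ 5.93645449e-04,  3.08749901e-01, -9.51143074e-01,
        -1.28965966e-01],
       [ 0.00000000e+00,  0.00000000e+00,  0.00000000e+00,
         1.00000000e+00]])}
{'clock': 0.15, 'joints': array([-1.3081237 ,  0.47762033,  0.02235166,  1.55619432, -0.01149157,
        1.10932514, -0.08310264]), 'qvel': array([ 6.23348483e-04, -2.93522572e-03, -1.77596122e-03, -2.25539299e-03,
       -2.50889431e-04,  3.09166986e-05, -6.76123867e-05]), 'tau': array([ 3.03102846e-03, -5.96926975e+01,  1.61028061e+00, -2.81491685e+01,
        1.26211729e-02,  6.60642661e-03,  5.43851598e-06]), 'tcp_pos': array([0.24442869, 0.62872518, 0.24455506]), 'orientation': array([-5.79026735e-01, -3.08761458e+00,  2.21555228e-03]), 'contact_force': array([-0.16280553,  0.81922614,  0.50926302]), 'moment': array([-0.00112738, -0.00847027,  0.0196366 ]), 'gripper_force': 0.0, 'grip_width': 0.08559017979371121}
```

View pics/top0.png

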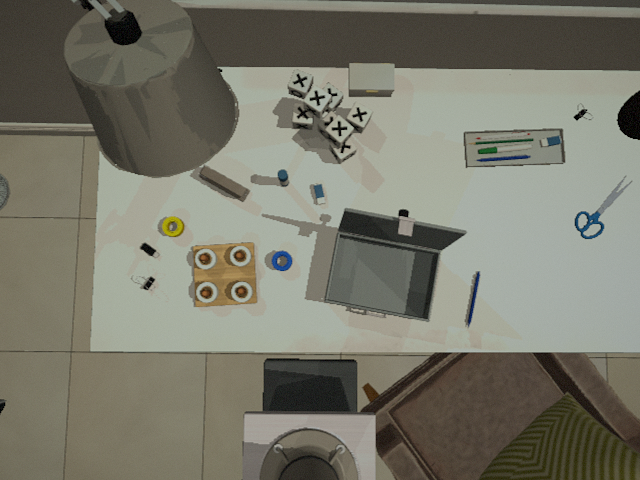

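View pics/scene0.png

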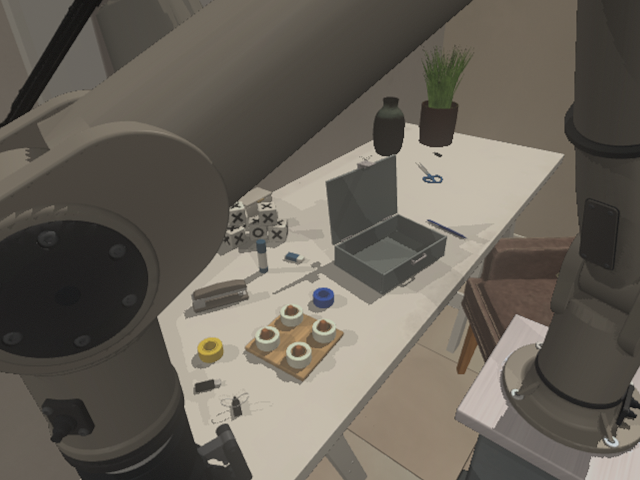

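Top view: four white rolls on the stand at about (205,259), (240,255), (206,292), (241,292). The blue (282,261) and yellow (172,226) look-alikes lie on the desk. The case is at about (383,275), with the lid standing open and the knob at (404,222).

Run:
```python
from h import *
for n in ['top','scene']:
    z=np.load(n+'0.npz');p=z['p'];P=z['P']
    cen={'top':[(205,259),(240,255),(206,292),(241,292)],'scene':[(267,337),(291,315),(299,354),(323,330)]}[n]
    for u,v in cen:
        s=np.s_[v-16:v+17,u-18:u+19];Q=P[s].reshape(-1,3)
        m=(Q[:,2]>.03)&(Q[:,2]<.0405)
        q=Q[m]; 
        (cx,cy),rad=cv2.minEnclosingCircle(q[:,:2].astype(np.float32)) if len(q) else ((0,0),0)
        # circle fit
        h=cv2.convexHull(q[:,:2].astype(np.float32))[:,0]; A=np.c_[2*h,np.ones(len(h))];s_=np.linalg.lstsq(A,(h**2).sum(1),rcond=None)[0]
        print(n,(u,v),len(q),np.median(q[:,2]).round(4),(round(cx,4),round(cy,4),round(rad,4)),s_[:2].round(4),np.sqrt(s_[2]+s_[0]**2+s_[1]**2).round(4))
z=np.load('top0.npz');P=z['P']
def at(u,v): return np.nanmedian(P[v-1:v+2,u-1:u+2].reshape(-1,3),0).round(4)
for nm,u,v in [('caseFL',327,300),('caseFR',428,317),('inFL',335,297),('floor',380,290),('lidTopL',344,210),('lidTopR',464,232),('knob',404,212),('knob2',404,226),('lampTop',150,50),('lampedge',230,100),('glue',283,174),('stapler',222,183),('blue',275,255),('box',372,75),('dice',330,128),('desk',300,330)]: print(nm,at(u,v))
z=np.load('scene0.npz');P=z['P']
for nm,u,v in [('lid',360,200),('lidTL',332,182),('lidTR',393,162),('lidBL',336,243),('lidBR',395,212),('floor',385,255),('frontL',378,285),('frontR',440,240)]: print(nm,at(u,v))
```

```text
top (205, 259) 254 0.0362 (0.5201, 0.2582, 0.0251) [0.5202 0.2579] 0.0245
top (240, 255) 250 0.036 (0.5286, 0.1743, 0.0251) [0.5284 0.1741] 0.0243
top (206, 292) 257 0.0362 (0.4398, 0.2518, 0.0249) [0.4399 0.2515] 0.0243
top (241, 292) 252 0.0358 (0.442, 0.1686, 0.0249) [0.4421 0.1686] 0.0244
scene (267, 337) 303 0.0366 (0.5214, 0.2577, 0.0265) [0.5207 0.2569] 0.0249
scene (291, 315) 292 0.0364 (0.528, 0.1958, 0.0477) [0.5264 0.1962] 0.0418
scene (299, 354) 356 0.0366 (0.4393, 0.2499, 0.0263) [0.4401 0.2507] 0.0247
scene (323, 330) 310 0.0364 (0.4431, 0.1883, 0.0459) [0.4411 0.188 ] 0.0393
caseFL [ 0.4249 -0.0375  0.0608]
caseFR [ 0.3882 -0.2744  0.0604]
inFL [ 0.4306 -0.0589  0.0057]
floor [ 0.4492 -0.1696  0.0066]
lidTopL [ 0.6126 -0.0663  0.2278]
lidTopR [ 0.5707 -0.3074  0.2313]
knob [ 0.615  -0.1927  0.1987]
knob2 [ 0.5794 -0.1829  0.2458]
lampTop [0.7388 0.1964 0.6387]
lampedge [0.7307 0.1232 0.5046]
glue [0.716  0.0695 0.0928]
stapler [0.7025 0.2195 0.0481]
blue [0.531  0.0892 0.024 ]
box [ 0.977  -0.1424  0.0563]
dice [ 0.8256 -0.0387  0.1008]
desk [3.489e-01 2.600e-02 1.000e-04]
lid [ 0.5837 -0.1698  0.1473]
lidTL [ 0.6081 -0.0803  0.2255]
lidTR [ 0.5687 -0.3011  0.2127]
lidBL [ 0.5889 -0.0714  0.0616]
lidBR [ 0.5491 -0.3003  0.0657]
floor [ 0.499  -0.1729  0.0067]
frontL [ 0.436  -0.035   0.0217]
frontR [ 0.3849 -0.2511  0.0605]
```

```bash
cat >> h.py <<'E'
def go(x,y,z,az=None):
    "tool-frame shift (after yaw) from now to a world target; az = wanted azimuth of tool y, deg (mod 180)"
    o=r.get_obs();M=R.from_rotvec(o['orientation']).as_matrix()
    a0=np.degrees(np.arctan2(M[1,1],M[0,1]));yaw=0
    if az is not None:
        yaw=(-(az-a0)+90)%180-90
    M2=M@R.from_euler('z',yaw,degrees=True).as_matrix()
    print('tcp',o['tcp_pos'].round(4),'az',a0.round(1),'tilt',M[2].round(3),'yaw',round(yaw,1),'shift',(M2.T@(np.array([x,y,z])-o['tcp_pos'])).round(4),'F',o['contact_force'].round(1),'w',round(o['grip_width'],4),'t',o['clock'],'j',o['joints'].round(2))
E
python3 - <<'E'
from h import *
for n in ['top','scene']:
    P=np.load(n+'0.npz')['P'].reshape(-1,3)
    m=(P[:,2]>.055)&(P[:,2]<.0625)&(P[:,0]>.36)&(P[:,0]<.62)&(P[:,1]<-.01)&(P[:,1]>-.33)
    q=P[m]; rc=cv2.minAreaRect(q[:,:2].astype(np.float32)); print(n,m.sum(),rc,cv2.boxPoints(rc).round(4).tolist())
P=np.load('scene0.npz')['P'];q=P[170:225:3,345:385:3].reshape(-1,3);c=q.mean(0);w=np.linalg.svd(q-c)[2][2];print('lid plane',c,w)
P=np.load('top0.npz')['P'];q=P[:175,65:240].reshape(-1,3);q=q[q[:,2]>.4];print('lamp',q.min(0),q.max(0))
q=P[205:240,390:420].reshape(-1,3);q=q[q[:,2]>.15]; print(q.min(0),q.max(0))
go(.440,.2515,.15,49)
E
```

```text
top 817 ((0.47904202342033386, -0.16726912558078766), (0.2505735754966736, 0.1809578388929367), 80.16261291503906) [[0.3684999942779541, -0.275299996137619], [0.5468000173568726, -0.3061999976634979], [0.5896000266075134, -0.059300001710653305], [0.41130000352859497, -0.0284000001847744]]
scene 749 ((0.4816093444824219, -0.1692124456167221), (0.255608469247818, 0.18435843288898468), 79.33238220214844) [[0.36739999055862427, -0.2777000069618225], [0.5485000014305115, -0.31189998984336853], [0.5958999991416931, -0.06069999933242798], [0.4147000014781952, -0.026599999517202377]]
lid plane [ 0.58415985 -0.19155932  0.14677232] [-0.8895239  -0.42227705  0.17444005]
lamp [0.61241989 0.11185534 0.4671873 ] [0.82556522 0.32120058 0.674608  ]
[ 0.56138728 -0.23321676  0.15060427] [ 0.62238499 -0.15751696  0.25149145]
tcp [0.2444 0.6287 0.2446] az 68.8 tilt [-0.    -0.001 -1.   ] yaw 19.8 shift [-0.395  -0.1563  0.095 ] F [-0.2  0.8  0.5] w 0.0856 t 0.15 j [-1.31  0.48  0.02  1.56 -0.01  1.11 -0.08]
```

Request:
arm_command(
  plan="0 0 0 9.9; 0 0 0 9.9; -0.0395 -0.0156 0 0; -0.0395 -0.0156 0 0; -0.0395 -0.0156 0 0; -0.0395 -0.0156 0 0; -0.0395 -0.0156 0 0; -0.0395 -0.0156 0 0; -0.0395 -0.0156 0 0; -0.0395 -0.0156 0 0; -0.0395 -0.0156 0 0; -0.0395 -0.0156 0 0; 0 0 0.03 0; 0 0 0.03 0; 0 0 0 0; 0 0 0 0",
  hand=-0.6,
)

```text
clock: 2.15
tcp_pos: [0.4405, 0.2524, 0.1861]
orientation: [1.101, 2.942, 0.001]
contact_force: [0.7, 0.1, 0.4]
grip_width: 0.0683
gripper_force: 0.0
```

```bash
cat >> h.py <<'E'
def rolls(P,p=None,ztop=.036,box=(.38,.62,.1,.32)):
    "centres of upper faces near ztop"
    x0,x1,y0,y1=box; s=.001
    m=(abs(P[...,2]-ztop)<.004)&(P[...,0]>x0)&(P[...,0]<x1)&(P[...,1]>y0)&(P[...,1]<y1)
    q=P[m]; g=np.zeros((int((x1-x0)/s)+1,int((y1-y0)/s)+1),np.uint8)
    g[((q[:,0]-x0)/s).astype(int),((q[:,1]-y0)/s).astype(int)]=255
    g=cv2.morphologyEx(g,cv2.MORPH_CLOSE,np.ones((5,5)))
    n,l,st,ce=cv2.connectedComponentsWithStats(g)
    for i in range(1,n):
        if st[i,4]<300: continue
        pts=np.argwhere(l==i).astype(np.float32); h=cv2.convexHull(pts)[:,0]
        A=np.c_[2*h,np.ones(len(h))];c=np.linalg.lstsq(A,(h**2).sum(1),rcond=None)[0];rad=np.sqrt(c[2]+c[0]**2+c[1]**2)
        k=np.hypot(*(q[:,:2]-[x0+c[0]*s,y0+c[1]*s]).T)<.025
        print('roll',round(x0+c[0]*s,4),round(y0+c[1]*s,4),'rad mm',round(rad,1),'area',st[i,4],'z',np.median(q[k,2]).round(4))
E
python3 - <<'E'
from h import *
go(.440,.2515,.15,49)
p,d,P=grab('wrist','w1.png'); rolls(P)
E
```

```text
tcp [0.4405 0.2524 0.1861] az 49.0 tilt [-0.     0.001 -1.   ] yaw -0.0 shift [-0.0003 -0.001   0.0361] F [0.7 0.1 0.4] w 0.0683 t 2.15 j [-0.85  0.28  0.25  2.02 -0.09  0.85  0.3 ]
roll 0.4399 0.2502 rad mm 25.0 area 1556 z 0.0362
roll 0.4422 0.1673 rad mm 24.9 area 1414 z 0.0361
roll 0.5198 0.2561 rad mm 24.9 area 1459 z 0.0361
roll 0.5282 0.1727 rad mm 25.0 area 1563 z 0.0361
```

Request:
arm_command(
  plan="-0.0007 -0.0015 0.04 0; 0 0 0.04 0; 0 0 0.04 0; 0 0 0.024 0; 0 0 0.012 0; 0 0 0 0; 0 0 0 0",
)

```text
clock: 3.08
tcp_pos: [0.4405, 0.2511, 0.0305]
orientation: [1.101, 2.941, 0.003]
contact_force: [-0.6, -0.5, 1.2]
grip_width: 0.0683
gripper_force: 0.0
```

Request:
arm_command(
  plan="0 0 0 0; 0 0 0 0; 0 0 0 0; 0 0 0 0; 0 0 0 0; 0 0 -0.03 0; 0 0 -0.03 0; 0 0 -0.03 0; 0 0 -0.03 0; 0 0 -0.02 0; 0 0 0 0",
  hand=1,
  grip_force=45,
)

```text
clock: 4.45
tcp_pos: [0.4405, 0.2512, 0.171]
orientation: [1.101, 2.94, 0.006]
contact_force: [0.2, -0.4, -0.9]
grip_width: 0.048
gripper_force: 47.1
```

Run:
```python
from h import *
c=np.array([.4844,-.168]);ex=np.array([.9854,-.170]);ey=np.array([.170,.9854])
for y in [88,29,-29,-88]: print(y,(c-.008*ex+ey*y/1000).round(4))
t=c-.008*ex+ey*-.088
go(t[0],t[1],.16,-9.8)
```

```text
88 [ 0.4915 -0.0799]
29 [ 0.4814 -0.1381]
-29 [ 0.4716 -0.1952]
-88 [ 0.4616 -0.2534]
tcp [0.4405 0.2512 0.171 ] az 49.0 tilt [-0.     0.004 -1.   ] yaw 58.8 shift [-0.4936  0.1066  0.0097] F [ 0.2 -0.4 -0.9] w 0.048 t 4.45 j [-0.85  0.3   0.25  2.04 -0.1   0.81  0.31]
```

Request:
arm_command(
  plan="0 0 0 9.8; 0 0 0 9.8; 0 0 0 9.8; 0 0 0 9.8; 0 0 0 9.8; 0 0 0 9.8; -0.04 0.0085 0 0; -0.04 0.0085 0 0; -0.04 0.0085 0 0; -0.04 0.0085 0 0; -0.04 0.0085 0 0; -0.04 0.0085 0 0; -0.04 0.0085 0 0; -0.04 0.0085 0 0; -0.04 0.0085 0 0; -0.04 0.0085 0 0; -0.04 0.0085 0 0; -0.04 0.0085 0 0; 0 0 0 0; 0 0 0 0",
)

```text
clock: 6.95
tcp_pos: [0.4574, -0.2392, 0.1684]
orientation: [-2.403, -2.022, 0.001]
contact_force: [0.4, 0.9, -0.8]
grip_width: 0.0478
gripper_force: 47.1
```

Run:
```python
from h import *
go(.4616,-.2534,.024,-9.8)
p,d,P=grab('top')
rolls(P); np.savez('top1.npz',p=p,P=P)
# case rim from top (lid/arm may hide some)
```

```text
tcp [ 0.4574 -0.2392  0.1684] az -9.9 tilt [ 0.    -0.002 -1.   ] yaw -0.1 shift [-0.0134  0.0068  0.1444] F [ 0.4  0.9 -0.8] w 0.0478 t 6.95 j [-0.16  0.36  0.64  2.04 -0.29  0.83  0.48]
roll 0.4418 0.1681 rad mm 24.6 area 1237 z 0.0361
roll 0.5195 0.2572 rad mm 24.6 area 1198 z 0.0366
roll 0.5274 0.1737 rad mm 24.3 area 1187 z 0.036
```

Request:
arm_command(
  plan="-0.0134 0.0068 0.02 0; 0 0 0.035 0; 0 0 0.035 0; 0 0 0.03 0; 0 0 0.016 0; 0 0 0.007 0; 0 0 0 0; 0 0 0 0",
)

```text
clock: 8.0
tcp_pos: [0.4631, -0.2545, 0.0272]
orientation: [2.403, 2.022, 0.001]
contact_force: [0.2, 0.9, -0.1]
grip_width: 0.0479
gripper_force: 47.1
```

Request:
arm_command(
  plan="0 0 0 0; 0 0 0 0; 0 0 0 0; 0 0 -0.02 0; 0 0 -0.04 0; 0 0 -0.04 0; 0 0 -0.04 0; 0 0 -0.02 0; 0 0 0 0",
  hand=-0.6,
)

```text
clock: 9.12
tcp_pos: [0.4633, -0.2546, 0.1877]
orientation: [2.402, 2.021, 0.003]
contact_force: [0.3, -0.3, 0.3]
grip_width: 0.0683
gripper_force: 0.0
```

Run:
```python
from h import *
go(.442,.168,.17,49)
p,d,P=grab('wrist','w2.png')
rolls(P,ztop=.030,box=(.40,.58,-.31,-.03))
```

```text
tcp [ 0.4633 -0.2546  0.1877] az -9.8 tilt [ 0.     0.003 -1.   ] yaw -58.8 shift [0.2934 0.3049 0.0174] F [ 0.3 -0.3  0.3] w 0.0683 t 9.125 j [-0.15  0.36  0.67  2.   -0.29  0.88  0.5 ]
roll 0.4829 -0.2002 rad mm 110.3 area 512 z nan
roll 0.4632 -0.2547 rad mm 24.9 area 1466 z 0.0302
  return _methods._mean(a, axis=axis, dtype=dtype,
  ret = ret.dtype.type(ret / rcount)
```

View pics/w2.png

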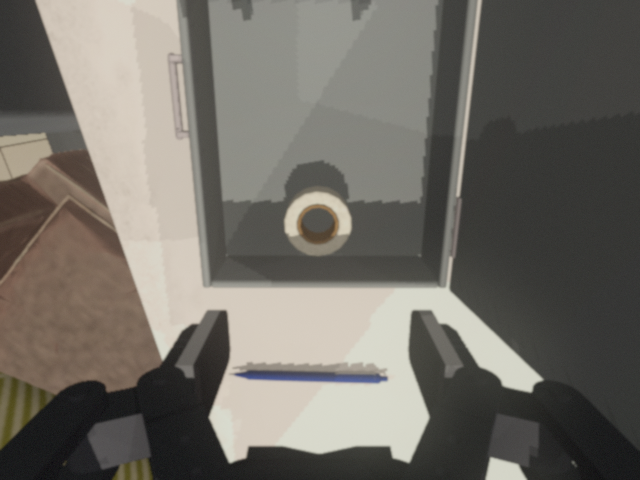

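First roll lies flat in the case, at (318,222) in the wrist view. Next: the roll at (0.442, 0.168).

Request:
arm_command(
  plan="0 0 0 -9.8; 0 0 0 -9.8; 0 0 0 -9.8; 0 0 0 -9.8; 0 0 0 -9.8; 0 0 0 -9.8; 0.0293 0.0305 0 0; 0.0293 0.0305 0 0; 0.0293 0.0305 0 0; 0.0293 0.0305 0 0; 0.0293 0.0305 0 0; 0.0293 0.0305 0 0; 0.0293 0.0305 0 0; 0.0293 0.0305 0 0; 0.0293 0.0305 0 0; 0.0293 0.0305 0 0; 0 0 0 0; 0 0 0 0",
)

```text
clock: 11.42
tcp_pos: [0.441, 0.1673, 0.1852]
orientation: [-1.101, -2.941, 0.003]
contact_force: [0.9, -0.9, 0.9]
grip_width: 0.0688
gripper_force: 0.0
```

Run:
```python
from h import *
go(.442,.168,.030,49)
p,d,P=grab('wrist'); rolls(P)
```

```text
tcp [0.441  0.1673 0.1852] az 48.9 tilt [ 0.001 -0.002 -1.   ] yaw -0.1 shift [-0.0003  0.0016  0.1552] F [ 0.9 -0.9  0.9] w 0.0688 t 11.425 j [-0.67  0.22  0.2   2.1  -0.06  0.83  0.42]
roll 0.442 0.1668 rad mm 24.9 area 1547 z 0.0362
roll 0.5199 0.256 rad mm 25.0 area 1477 z 0.0361
roll 0.5279 0.1724 rad mm 24.9 area 1362 z 0.0361
```

Request:
arm_command(
  plan="0 0.0005 0.04 0; 0 0 0.04 0; 0 0 0.04 0; 0 0 0.024 0; 0 0 0.012 0; 0 0 0 0; 0 0 0 0",
)

```text
clock: 12.35
tcp_pos: [0.4428, 0.1685, 0.0312]
orientation: [1.102, 2.941, 0.002]
contact_force: [-0.9, -0.2, -0.3]
grip_width: 0.0684
gripper_force: 0.0
```

Request:
arm_command(
  plan="0 0 0 0; 0 0 0 0; 0 0 0 0; 0 0 0 0; 0 0 0 0; 0 0 -0.03 0; 0 0 -0.03 0; 0 0 -0.03 0; 0 0 -0.03 0; 0 0 -0.02 0; 0 0 0 0",
  hand=1,
)

```text
clock: 13.72
tcp_pos: [0.443, 0.1692, 0.172]
orientation: [1.1, 2.94, 0.005]
contact_force: [0.9, -0.0, -0.4]
grip_width: 0.048
gripper_force: 47.0
```

Run:
```python
from h import *
go(.4716,-.1952,.17,-9.8)
```

```text
tcp [0.443  0.1692 0.172 ] az 49.0 tilt [-0.001  0.004 -1.   ] yaw 58.8 shift [-0.3542  0.0902  0.0012] F [ 0.9 -0.  -0.4] w 0.048 t 13.725 j [-0.68  0.24  0.21  2.11 -0.07  0.79  0.43]
```

Request:
arm_command(
  plan="0 0 0 9.8; 0 0 0 9.8; 0 0 0 9.8; 0 0 0 9.8; 0 0 0 9.8; 0 0 0 9.8; -0.0394 0.01 0 0; -0.0394 0.01 0 0; -0.0394 0.01 0 0; -0.0394 0.01 0 0; -0.0394 0.01 0 0; -0.0394 0.01 0 0; -0.0394 0.01 0 0; -0.0394 0.01 0 0; -0.0394 0.01 0 0; 0 0 0 0; 0 0 0 0",
)

```text
clock: 15.85
tcp_pos: [0.4695, -0.1955, 0.1694]
orientation: [-2.403, -2.022, 0.001]
contact_force: [0.2, 0.1, -0.2]
grip_width: 0.0483
gripper_force: 47.0
```

Run:
```python
from h import *
go(.4716,-.1952,.024,-9.8)
p,d,P=grab('top')
rolls(P)
```

```text
tcp [ 0.4695 -0.1955  0.1694] az -9.8 tilt [ 0.    -0.002 -1.   ] yaw -0.0 shift [0.0006 0.0022 0.1454] F [ 0.2  0.1 -0.2] w 0.0483 t 15.85 j [-0.18  0.33  0.55  2.05 -0.23  0.82  0.34]
roll 0.5195 0.2573 rad mm 24.6 area 1222 z 0.0361
roll 0.5277 0.1732 rad mm 24.3 area 1221 z 0.0366
```

Request:
arm_command(
  plan="0 0.002 0.02 0; 0 0 0.035 0; 0 0 0.035 0; 0 0 0.03 0; 0 0 0.016 0; 0 0 0.0095 0; 0 0 0 0; 0 0 0 0",
)

```text
clock: 16.9
tcp_pos: [0.4726, -0.1965, 0.0253]
orientation: [2.403, 2.022, 0.001]
contact_force: [0.5, 0.1, -0.4]
grip_width: 0.0483
gripper_force: 48.5
```

Request:
arm_command(
  plan="0 0 0 0; 0 0 0 0; 0 0 0 0; 0 0 -0.02 0; 0 0 -0.04 0; 0 0 -0.04 0; 0 0 -0.04 0; 0 0 -0.02 0; 0 0 0 0",
  hand=-0.6,
)

```text
clock: 18.02
tcp_pos: [0.4729, -0.1968, 0.1861]
orientation: [2.402, 2.021, 0.004]
contact_force: [-0.4, 0.2, -0.4]
grip_width: 0.0683
gripper_force: 0.0
```

Run:
```python
from h import *
go(.528,.173,.17,49)
p,d,P=grab('wrist')
rolls(P,ztop=.030,box=(.40,.55,-.29,-.05))
```

```text
tcp [ 0.4729 -0.1968  0.1861] az -9.8 tilt [ 0.     0.003 -1.   ] yaw -58.8 shift [0.2011 0.3151 0.0162] F [-0.4  0.2 -0.4] w 0.0683 t 18.025 j [-0.21  0.31  0.58  2.03 -0.23  0.86  0.33]
roll 0.4632 -0.2544 rad mm 24.9 area 1468 z 0.0302
roll 0.4727 -0.1973 rad mm 24.9 area 1458 z 0.0302
```

Request:
arm_command(
  plan="0 0 0 -9.8; 0 0 0 -9.8; 0 0 0 -9.8; 0 0 0 -9.8; 0 0 0 -9.8; 0 0 0 -9.8; 0.0201 0.0315 0 0; 0.0201 0.0315 0 0; 0.0201 0.0315 0 0; 0.0201 0.0315 0 0; 0.0201 0.0315 0 0; 0.0201 0.0315 0 0; 0.0201 0.0315 0 0; 0.0201 0.0315 0 0; 0.0201 0.0315 0 0; 0.0201 0.0315 0 0; 0 0 0 0; 0 0 0 0",
)

```text
clock: 20.32
tcp_pos: [0.5266, 0.1721, 0.1835]
orientation: [-1.101, -2.941, 0.003]
contact_force: [0.1, -0.5, -1.7]
grip_width: 0.0684
gripper_force: 0.0
```

Run:
```python
from h import *
go(.528,.173,.030,49)
p,d,P=grab('wrist'); rolls(P)
```

```text
tcp [0.5266 0.1721 0.1835] az 48.9 tilt [ 0.001 -0.003 -1.   ] yaw -0.1 shift [-0.0006  0.002   0.1535] F [ 0.1 -0.5 -1.7] w 0.0684 t 20.325 j [-0.59  0.35  0.2   1.92 -0.09  0.88  0.51]
roll 0.5202 0.2558 rad mm 25.0 area 1519 z 0.0361
roll 0.5283 0.1726 rad mm 24.9 area 1558 z 0.0362
```

Request:
arm_command(
  plan="0 0.001 0.04 0; 0 0 0.04 0; 0 0 0.04 0; 0 0 0.022 0; 0 0 0.012 0; 0 0 0 0; 0 0 0 0",
)

```text
clock: 21.25
tcp_pos: [0.5287, 0.1737, 0.0317]
orientation: [1.102, 2.941, 0.002]
contact_force: [-0.3, -0.6, -0.1]
grip_width: 0.0683
gripper_force: 0.0
```

Request:
arm_command(
  plan="0 0 0 0; 0 0 0 0; 0 0 0 0; 0 0 0 0; 0 0 0 0; 0 0 -0.03 0; 0 0 -0.03 0; 0 0 -0.03 0; 0 0 -0.03 0; 0 0 -0.02 0; 0 0 0 0",
  hand=1,
)

```text
clock: 22.62
tcp_pos: [0.5291, 0.1743, 0.1727]
orientation: [1.1, 2.94, 0.005]
contact_force: [0.2, 0.2, 0.3]
grip_width: 0.048
gripper_force: 46.9
```

Run:
```python
from h import *
go(.4814,-.1381,.17,-9.8)
```

```text
tcp [0.5291 0.1743 0.1727] az 49.0 tilt [-0.001  0.004 -1.   ] yaw 58.8 shift [-0.3159  0.0062  0.0019] F [0.2 0.2 0.3] w 0.048 t 22.625 j [-0.59  0.37  0.2   1.93 -0.1   0.85  0.51]
```

Request:
arm_command(
  plan="0 0 0 9.8; 0 0 0 9.8; 0 0 0 9.8; 0 0 0 9.8; 0 0 0 9.8; 0 0 0 9.8; -0.0395 0.0008 0 0; -0.0395 0.0008 0 0; -0.0395 0.0008 0 0; -0.0395 0.0008 0 0; -0.0395 0.0008 0 0; -0.0395 0.0008 0 0; -0.0395 0.0008 0 0; -0.0395 0.0008 0 0; 0 0 0 0; 0 0 0 0",
)

```text
clock: 24.62
tcp_pos: [0.4799, -0.138, 0.1701]
orientation: [-2.403, -2.022, 0.001]
contact_force: [0.3, 0.3, -0.9]
grip_width: 0.0478
gripper_force: 46.9
```

Run:
```python
from h import *
go(.4814,-.1381,.024,-9.8)
p,d,P=grab('top')
rolls(P)
```

```text
tcp [ 0.4799 -0.138   0.1701] az -9.8 tilt [ 0.    -0.001 -1.   ] yaw -0.0 shift [0.0002 0.0017 0.1461] F [ 0.3  0.3 -0.9] w 0.0478 t 24.625 j [-0.29  0.31  0.54  2.07 -0.22  0.81  0.2 ]
roll 0.5192 0.2573 rad mm 24.2 area 1202 z 0.0361
```

Request:
arm_command(
  plan="0 0.001 0.02 0; 0 0 0.035 0; 0 0 0.035 0; 0 0 0.03 0; 0 0 0.016 0; 0 0 0.01 0; 0 0 0 0; 0 0 0 0",
)

```text
clock: 25.68
tcp_pos: [0.4819, -0.1387, 0.0253]
orientation: [2.403, 2.023, 0.002]
contact_force: [-1.0, -0.4, 0.1]
grip_width: 0.048
gripper_force: 47.6
```

Request:
arm_command(
  plan="0 0 0 0; 0 0 0 0; 0 0 0 0; 0 0 -0.02 0; 0 0 -0.04 0; 0 0 -0.04 0; 0 0 -0.04 0; 0 0 -0.02 0; 0 0 0 0",
  hand=-0.6,
)

```text
clock: 26.8
tcp_pos: [0.4822, -0.1389, 0.1861]
orientation: [2.402, 2.021, 0.004]
contact_force: [-0.7, 0.6, -0.0]
grip_width: 0.0686
gripper_force: 0.0
```

Run:
```python
from h import *
go(.520,.2565,.17,49)
p,d,P=grab('wrist')
rolls(P,ztop=.030,box=(.40,.55,-.29,-.05))
```

```text
tcp [ 0.4822 -0.1389  0.1861] az -9.8 tilt [ 0.001  0.003 -1.   ] yaw -58.8 shift [0.2309 0.3232 0.0163] F [-0.7  0.6 -0. ] w 0.0686 t 26.8 j [-0.32  0.29  0.57  2.05 -0.21  0.85  0.2 ]
roll 0.4633 -0.2544 rad mm 24.9 area 1477 z 0.0302
roll 0.4728 -0.1971 rad mm 25.0 area 1472 z 0.0302
roll 0.482 -0.1389 rad mm 24.8 area 1453 z 0.0302
```

Request:
arm_command(
  plan="0 0 0 -9.8; 0 0 0 -9.8; 0 0 0 -9.8; 0 0 0 -9.8; 0 0 0 -9.8; 0 0 0 -9.8; 0.0231 0.0323 0 0; 0.0231 0.0323 0 0; 0.0231 0.0323 0 0; 0.0231 0.0323 0 0; 0.0231 0.0323 0 0; 0.0231 0.0323 0 0; 0.0231 0.0323 0 0; 0.0231 0.0323 0 0; 0.0231 0.0323 0 0; 0.0231 0.0323 0 0; 0 0 0 0; 0 0 0 0",
)

```text
clock: 29.1
tcp_pos: [0.5185, 0.2553, 0.1833]
orientation: [-1.101, -2.941, 0.004]
contact_force: [0.9, 0.4, 1.2]
grip_width: 0.0686
gripper_force: 0.0
```

Run:
```python
from h import *
go(.520,.2565,.030,49)
p,d,P=grab('wrist','w3.png'); rolls(P,box=(.35,.65,.05,.4))
p,d,P=grab('top','t3.png'); rolls(P,box=(.35,.65,.05,.4))
```

```text
tcp [0.5185 0.2553 0.1833] az 48.9 tilt [ 0.    -0.003 -1.   ] yaw -0.1 shift [-0.0004  0.0023  0.1533] F [0.9 0.4 1.2] w 0.0686 t 29.1 j [-0.71  0.39  0.19  1.86 -0.09  0.9   0.37]
roll 0.5201 0.2561 rad mm 24.9 area 1523 z 0.0362
roll 0.5209 0.256 rad mm 23.5 area 746 z 0.0357
```

Request:
arm_command(
  plan="0 0.001 0.04 0; 0 0 0.04 0; 0 0 0.04 0; 0 0 0.022 0; 0 0 0.012 0; 0 0 0 0; 0 0 0 0",
)

```text
clock: 30.08
tcp_pos: [0.5205, 0.2573, 0.0318]
orientation: [1.102, 2.941, 0.002]
contact_force: [0.3, 0.7, -0.2]
grip_width: 0.0685
gripper_force: 0.0
```

Request:
arm_command(
  plan="0 0 0 0; 0 0 0 0; 0 0 0 0; 0 0 0 0; 0 0 0 0; 0 0 -0.03 0; 0 0 -0.03 0; 0 0 -0.03 0; 0 0 -0.03 0; 0 0 -0.02 0; 0 0 0 0",
  hand=1,
)

```text
clock: 31.45
tcp_pos: [0.5207, 0.2578, 0.1726]
orientation: [1.101, 2.94, 0.005]
contact_force: [1.5, -0.1, -1.2]
grip_width: 0.048
gripper_force: 46.7
```

Run:
```python
from h import *
go(.4915,-.0799,.17,-9.8)
```

```text
tcp [0.5207 0.2578 0.1726] az 49.0 tilt [-0.001  0.004 -1.   ] yaw 58.8 shift [-0.3377  0.0287  0.0017] F [ 1.5 -0.1 -1.2] w 0.048 t 31.45 j [-0.71  0.4   0.19  1.87 -0.1   0.87  0.37]
```

Request:
arm_command(
  plan="0 0 0 9.8; 0 0 0 9.8; 0 0 0 9.8; 0 0 0 9.8; 0 0 0 9.8; 0 0 0 9.8; -0.0375 0.0034 0 0; -0.0375 0.0034 0 0; -0.0375 0.0034 0 0; -0.0375 0.0034 0 0; -0.0375 0.0034 0 0; -0.0375 0.0034 0 0; -0.0375 0.0034 0 0; -0.0375 0.0034 0 0; -0.0375 0.0034 0 0; 0 0 0 0; 0 0 0 0",
)

```text
clock: 33.58
tcp_pos: [0.4918, -0.08, 0.1701]
orientation: [-2.403, -2.022, 0.001]
contact_force: [0.3, -0.1, -0.9]
grip_width: 0.0475
gripper_force: 46.7
```

Run:
```python
from h import *
go(.4915,-.0799,.024,-9.8)
```

```text
tcp [ 0.4918 -0.08    0.1701] az -9.8 tilt [-0.    -0.001 -1.   ] yaw -0.0 shift [ 0.     -0.0002  0.1461] F [ 0.3 -0.1 -0.9] w 0.0475 t 33.575 j [-0.41  0.31  0.53  2.07 -0.21  0.81  0.08]
```

Request:
arm_command(
  plan="0 -0.001 0.02 0; 0 0 0.035 0; 0 0 0.035 0; 0 0 0.03 0; 0 0 0.016 0; 0 0 0.01 0; 0 0 0 0; 0 0 0 0",
)

```text
clock: 34.58
tcp_pos: [0.4918, -0.0801, 0.0253]
orientation: [2.403, 2.023, 0.002]
contact_force: [1.0, 0.3, -0.9]
grip_width: 0.0474
gripper_force: 49.5
```

Request:
arm_command(
  plan="0 0 0 0; 0 0 0 0; 0 0 0 0; 0 0 -0.02 0; 0 0 -0.04 0; 0 0 -0.04 0; 0 0 -0.04 0; 0 0 -0.04 0; 0 0 -0.04 0; 0 0 -0.02 0; -0.04 0 0 0; -0.04 0 0 0; 0 0 0 0",
  hand=-0.6,
)

```text
clock: 36.2
tcp_pos: [0.4763, -0.1625, 0.265]
orientation: [2.409, 2.015, -0.001]
contact_force: [-0.5, 0.8, 0.5]
grip_width: 0.0683
gripper_force: 0.0
```

Run:
```python
from h import *
go(.5682,-.1828,.19)
p,d,P=grab('wrist','w4.png')
np.savez('w4.npz',P=P)
rolls(P,ztop=.030,box=(.40,.57,-.31,-.03))
p,d,P=grab('scene','s4.png'); np.savez('s4.npz',P=P)
# lid angle from scene: points of the inner face, in case frame
c=np.array([.5682,-.18275]);ex=np.array([.9854,-.170]);ey=np.array([.170,.9854])
q=P.reshape(-1,3);X=(q[:,:2]-c)@ex;Y=(q[:,:2]-c)@ey;Z=q[:,2]-.06
m=(abs(Y)<.11)&(Z>.02)&(Z<.16)&(abs(X)<.05)
print(m.sum(),np.polyfit(Z[m],X[m],1),[ (round(z,3),np.median(X[m][abs(Z[m]-z)<.008]).round(4)) for z in (.03,.06,.09,.12,.15)])
```

```text
tcp [ 0.4763 -0.1625  0.265 ] az -10.2 tilt [-0.001  0.    -1.   ] yaw 0 shift [-0.0037  0.094   0.0751] F [-0.5  0.8  0.5] w 0.0683 t 36.2 j [-0.36  0.19  0.65  1.97 -0.13  1.03  0.17]
roll 0.4855 -0.21 rad mm 106.7 area 519 z 0.0302
roll 0.4813 -0.1092 rad mm 87.7 area 1861 z 0.0301
roll 0.4632 -0.2544 rad mm 24.9 area 1444 z 0.0302
roll 0.4726 -0.1972 rad mm 24.8 area 1447 z 0.0302
roll 0.482 -0.1391 rad mm 24.8 area 1429 z 0.0302
2961 [0.13456801 0.00059864] [(0.03, np.float64(0.0047)), (0.06, np.float64(0.0087)), (0.09, np.float64(0.0127)), (0.12, np.float64(0.0165)), (0.15, np.float64(0.021))]
```

View pics/s4.png

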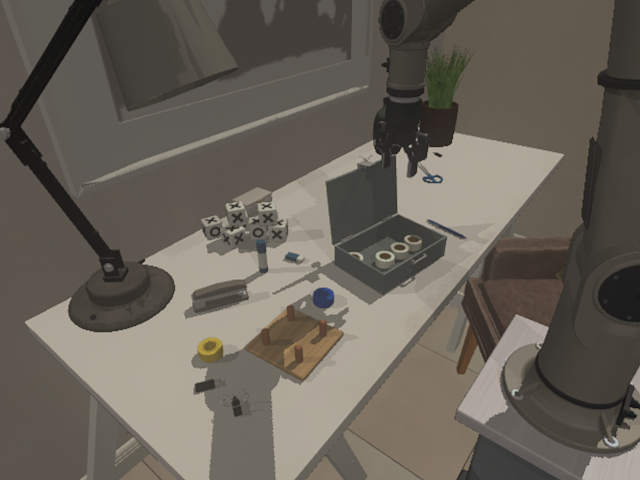

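View pics/w4.png

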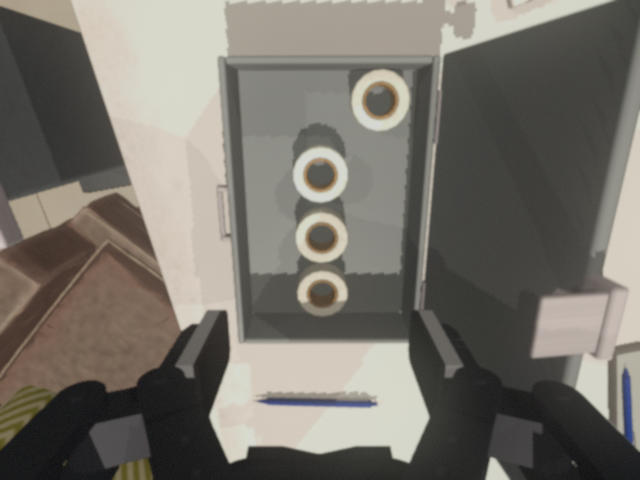

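All four rolls are off the posts; in the wrist view three lie in a row (323,174/237/293). The fourth sits at (380,100), nearer the hinge and looking bigger. I'll check it again.

Run:
```python
from h import *
go(.5682,-.1828,.19)
P=np.load('w4.npz')['P'];print('w4 old',P[100,360],P[125,380],P[75,380])
p,d,P=grab('wrist','w5.png')
print(P[100,360],P[125,380],P[75,380],P[100,405])
rolls(P,ztop=.030,box=(.40,.57,-.31,-.03))
rolls(P,ztop=np.nanmedian(P[120:128,375:385,2]),box=(.40,.60,-.31,-.0))
```

```text
tcp [ 0.4774 -0.1591  0.2647] az -9.9 tilt [ 0. -0. -1.] yaw 0 shift [-0.0078  0.0936  0.0747] F [ 0.4 -0.5  0. ] w 0.0681 t 36.3 j [-0.36  0.19  0.65  1.97 -0.13  1.03  0.17]
w4 old [ 0.52735305 -0.08187806  0.03032663] [ 0.54149872 -0.1051506   0.0298052 ] [ 0.54653629 -0.06537572  0.03097099]
[ 0.52783447 -0.07794488  0.03021145] [ 0.5421178  -0.10114638  0.02945235] [ 0.54725774 -0.06123553  0.02868239] [ 0.56559511 -0.08449315  0.02962786]
roll 0.484 -0.2061 rad mm 106.0 area 527 z 0.0302
roll 0.4632 -0.2544 rad mm 24.8 area 1447 z 0.0302
roll 0.4727 -0.1972 rad mm 24.8 area 1442 z 0.0302
roll 0.5128 -0.0681 rad mm 54.0 area 1641 z 0.0301
roll 0.4818 -0.1392 rad mm 24.8 area 1426 z 0.0302
roll 0.4832 -0.1726 rad mm 130.1 area 2229 z 0.0301
roll 0.4632 -0.2544 rad mm 24.8 area 1448 z 0.0302
roll 0.4727 -0.1972 rad mm 24.8 area 1442 z 0.0302
roll 0.4818 -0.1392 rad mm 24.8 area 1426 z 0.0302
```

View pics/w5.png

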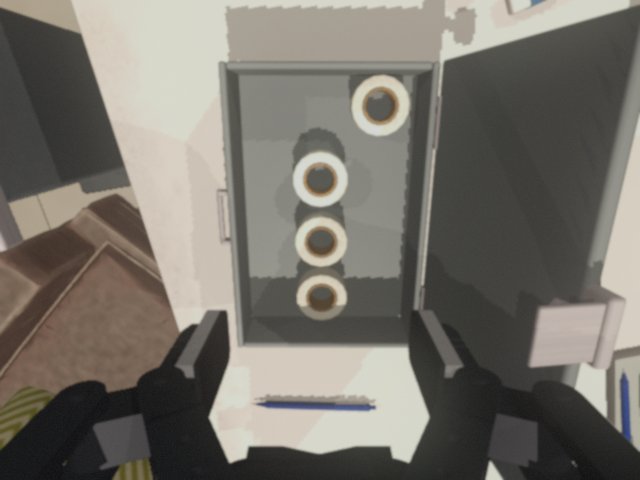

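The fourth roll was knocked aside inside the case and lies flat on its floor (top at z 0.030), clear of the walls, so it's fine as it is. Now to go behind the lid with the fingers closed, clear of the knob, and push it forward.

```bash
cat >> h.py <<'E'
H=np.array([.5682,-.18275]);EX=np.array([.9854,-.170]);EY=np.array([.170,.9854])
def cf(X,Y,z,az=None):
    w=H+X*EX+Y*EY; print('world',w.round(4),'rad',np.hypot(*w).round(3)); go(w[0],w[1],z,az)
E
python3 - <<'E'
from h import *
cf(.065,-.045,.33)
s=.15
for q in [1.7,1.5,1.3,1.1,.9,.7,.5,.35,.2,.1,.05]:
    print(q,'centre X',round(-s*np.cos(q)+.008*np.sin(q)+.0145,4),'tcp z',round(.06+s*np.sin(q)+.008*np.cos(q)+.014,4))
E
```

```text
world [ 0.6246 -0.2381] rad 0.668
tcp [ 0.4776 -0.1583  0.2646] az -9.8 tilt [ 0. -0. -1.] yaw 0 shift [-0.0536  0.1584 -0.0655] F [-0.1  0.7 -0.8] w 0.0684 t 36.35 j [-0.37  0.19  0.65  1.97 -0.13  1.03  0.17]
1.7 centre X 0.0418 tcp z 0.2217
1.5 centre X 0.0119 tcp z 0.2242
1.3 centre X -0.0179 tcp z 0.2207
1.1 centre X -0.0464 tcp z 0.2113
0.9 centre X -0.0725 tcp z 0.1965
0.7 centre X -0.0951 tcp z 0.1768
0.5 centre X -0.1133 tcp z 0.1529
0.35 centre X -0.1237 tcp z 0.1329
0.2 centre X -0.1309 tcp z 0.1116
0.1 centre X -0.134 tcp z 0.0969
0.05 centre X -0.1349 tcp z 0.0895
```

Request:
arm_command(
  plan="0 0 -0.033 0; 0 0 -0.033 0; 0 0 0 0; -0.0134 0.0396 0 0; -0.0134 0.0396 0 0; -0.0134 0.0396 0 0; -0.0134 0.0396 0 0; 0 0 0 0; 0 0 0 0",
  hand=1,
)

```text
clock: 37.48
tcp_pos: [0.624, -0.2382, 0.3295]
orientation: [-2.402, -2.022, 0.002]
contact_force: [0.1, 0.1, 0.8]
grip_width: -0.0001
gripper_force: 0.0
```

Run:
```python
from h import *
cf(.065,-.045,.214,-9.8)
```

```text
world [ 0.6246 -0.2381] rad 0.668
tcp [ 0.624  -0.2382  0.3295] az -9.8 tilt [ 0.    -0.002 -1.   ] yaw -0.0 shift [1.000e-04 9.000e-04 1.155e-01] F [0.1 0.1 0.8] w -0.0001 t 37.475 j [-0.18  0.47  0.67  1.5  -0.3   1.28  0.35]
```

Request:
arm_command(
  plan="0 0 0.04 0; 0 0 0.04 0; 0 0 0.035 0; 0 0 0 0; 0 -0.015 0 0; 0 -0.015 0 0; 0 -0.015 0 0; 0 -0.015 0 0; 0 0 0 0",
)

```text
clock: 38.6
tcp_pos: [0.5639, -0.2287, 0.216]
orientation: [-2.404, -2.021, -0.0]
contact_force: [-0.3, 0.2, 0.1]
grip_width: 0.0004
gripper_force: 0.0
```

Request:
arm_command(
  plan="0 -0.015 0 0; 0 -0.015 0 0; 0 -0.015 0 0; 0 -0.01 0.004 0; 0 -0.01 0.007 0; 0 -0.01 0.007 0; 0 0 0 0",
)

```text
clock: 39.48
tcp_pos: [0.49, -0.2157, 0.1969]
orientation: [-2.403, -2.021, 0.002]
contact_force: [-0.3, -0.4, 1.0]
grip_width: -0.0002
gripper_force: 0.0
```

Run:
```python
from h import *
cf(-.0725,-.045,.196,-9.8)
p,d,P=grab('scene','s6.png')
q=P.reshape(-1,3);X=(q[:,:2]-H)@EX;Y=(q[:,:2]-H)@EY;Z=q[:,2]-.06
m=(Y<.12)&(Y>.03)&(Z>.01)&(Z<.19)&(X<.03)&(X>-.17)
print(m.sum(),[ (round(z,3),np.median(X[m][abs(Z[m]-z)<.006]).round(4)) for z in (.03,.06,.09,.12,.15)])
```

```text
world [ 0.4891 -0.2148] rad 0.534
tcp [ 0.49   -0.2157  0.1969] az -9.9 tilt [ 0.    -0.002 -1.   ] yaw -0.1 shift [ 0.0007 -0.0011  0.0009] F [-0.3 -0.4  1. ] w -0.0002 t 39.475 j [-0.23  0.36  0.66  1.97 -0.28  0.91  0.4 ]
531 [(0.03, np.float64(-0.0197)), (0.06, np.float64(-0.042)), (0.09, np.float64(-0.0636)), (0.12, np.float64(-0.085)), (0.15, np.float64(-0.0972))]
```

View pics/s6.png

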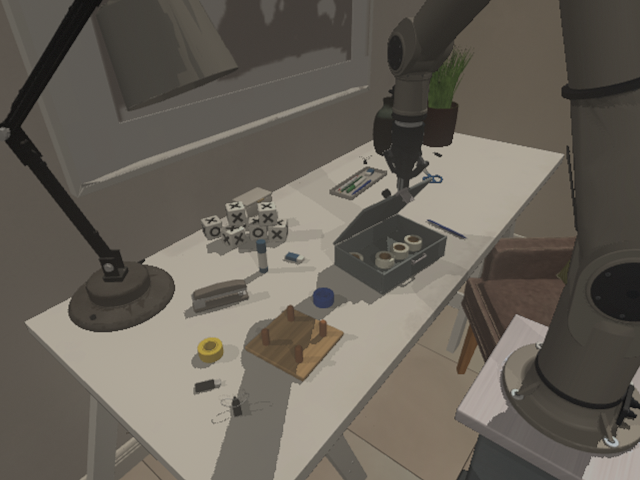

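The lid has swung forward to about 0.95 rad, as planned. I'll follow it down.

Request:
arm_command(
  plan="0 -0.0113 0.01 0; 0 -0.0113 0.01 0; 0 -0.009 0.012 0; 0 -0.009 0.012 0; 0 -0.0052 0.01 0; 0 -0.0052 0.01 0; 0 -0.0036 0.0106 0; 0 -0.0036 0.0106 0; 0 -0.0015 0.0075 0; 0 -0.0015 0.007 0; 0 0 0 0; 0 0 0 0",
)

```text
clock: 41.02
tcp_pos: [0.4314, -0.2057, 0.0983]
orientation: [2.404, 2.022, 0.0]
contact_force: [0.2, -0.6, -0.8]
grip_width: 0.0004
gripper_force: 0.0
```

Run:
```python
from h import *
cf(-.152,-.045,.082,-9.8)
```

```text
world [ 0.4108 -0.2013] rad 0.457
tcp [ 0.4314 -0.2057  0.0983] az -9.9 tilt [-0.  0. -1.] yaw -0.1 shift [ 0.0009 -0.0211  0.0163] F [ 0.2 -0.6 -0.8] w 0.0004 t 41.025 j [-0.16  0.42  0.58  2.17 -0.38  0.65  0.52]
```

Request:
arm_command(
  plan="0 0 -0.015 0; 0.001 -0.021 0 0; 0 0 0.01 0; 0 0 0.01 0; 0 0 0.005 0; 0 0 0.002 0; 0 0 0.001 0; 0 0 0 0; 0 0 0 0",
)

```text
clock: 42.15
tcp_pos: [0.4107, -0.201, 0.085]
orientation: [-2.404, -2.023, 0.0]
contact_force: [-0.8, 0.1, -0.6]
grip_width: 0.0
gripper_force: 0.0
```

Request:
arm_command(
  plan="0 0 0.001 0; 0 0 0.001 0; 0 0 0 0; 0 0 0 0",
)

```text
clock: 42.65
tcp_pos: [0.4106, -0.2009, 0.0831]
orientation: [-2.404, -2.023, -0.0]
contact_force: [-0.1, 0.3, 0.0]
grip_width: -0.0001
gripper_force: 0.0
```

Request:
arm_command(
  plan="0 0 0.001 0; 0 0 0.001 0; 0 0 0 0; 0 0 0 0",
)

```text
clock: 43.15
tcp_pos: [0.4108, -0.201, 0.0819]
orientation: [-2.404, -2.022, -0.002]
contact_force: [-3.5, 1.2, 15.6]
grip_width: 0.0002
gripper_force: 7.6
```

Run:
```python
from h import *
go(.4108,-.2013,.08)
p,d,P=grab('scene','s7.png')
q=P.reshape(-1,3);X=(q[:,:2]-H)@EX;Y=(q[:,:2]-H)@EY;Z=q[:,2]
m=(Y<.115)&(Y>.02)&(Z>.055)&(Z<.1)&(X<-.01)&(X>-.17)
print(m.sum(),np.polyfit(X[m],Z[m],1),[ (x,np.median(Z[m][abs(X[m]-x)<.008]).round(4)) for x in (-.03,-.06,-.09,-.11,-.15,-.165)])
```

```text
tcp [ 0.4108 -0.201   0.0819] az -9.9 tilt [ 0.001  0.    -1.   ] yaw 0 shift [-0.0003  0.0001  0.0019] F [-3.5  1.2 15.6] w 0.0002 t 43.15 j [-0.14  0.42  0.56  2.23 -0.41  0.59  0.55]
1371 [0.00615298 0.06942312] [(-0.03, np.float64(0.0692)), (-0.06, np.float64(0.0691)), (-0.09, np.float64(0.0687)), (-0.11, np.float64(0.069)), (-0.15, np.float64(0.0687)), (-0.165, np.float64(0.0687))]
```

View pics/s7.png

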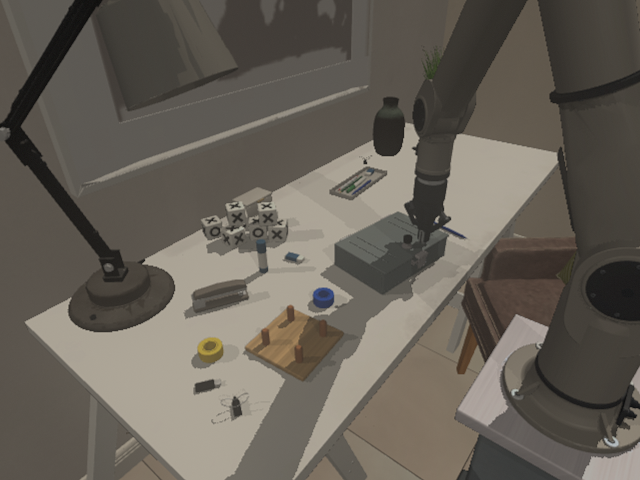

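The lid is flat and shut under 15.6 N. Backing off to look at the knob.

Request:
arm_command(
  plan="0 0 -0.01 0; 0 0 -0.04 0; 0 0 -0.04 0; 0 0 -0.03 0; 0.045 0.02 0 0; 0 0 0 0; 0 0 0 0; 0 0 0 0",
  hand=-0.1,
)

```text
clock: 44.2
tcp_pos: [0.4372, -0.1609, 0.2009]
orientation: [-2.405, -2.02, 0.001]
contact_force: [0.3, -0.4, -0.5]
grip_width: 0.047
gripper_force: 0.0
```

```bash
cat > k.py <<'E'
from h import *
def knob(P):
    q=P.reshape(-1,3);w=np.array([.4352,-.1598]);m=(np.hypot(*(q[:,:2]-w).T)<.03)&(q[:,2]>.09)&(q[:,2]<.115)
    k=q[m]; h=cv2.minEnclosingCircle(k[:,:2].astype(np.float32)); print('knob',m.sum(),np.median(k,0).round(4),h)
def lidq(P):
    q=P.reshape(-1,3);X=(q[:,:2]-H)@EX;Y=(q[:,:2]-H)@EY;Z=q[:,2]
    m=(abs(Y)<.115)&(abs(Z-.068)<.015)&(X<-.01)&(X>-.17)&~((abs(Y)<.02)&(abs(X+.135)<.02))
    f=np.polyfit(X[m],Z[m],1);print('lid',m.sum(),f,[(x,np.median(Z[m][abs(X[m]-x)<.006]).round(4)) for x in (-.03,-.09,-.15,-.165)])
E
python3 - <<'E'
from k import *
cf(-.135,0,.087,-9.8)
p,d,P=grab('wrist','w8.png');knob(P);lidq(P)
p,d,P=grab('scene');knob(P);lidq(P)
E
```

```text
world [ 0.4352 -0.1598] rad 0.464
tcp [ 0.4372 -0.1609  0.2009] az -9.9 tilt [-0.    -0.001 -1.   ] yaw -0.1 shift [ 0.0008 -0.0021  0.1139] F [ 0.3 -0.4 -0.5] w 0.047 t 44.2 j [-0.39  0.22  0.7   2.12 -0.18  0.86  0.25]
knob 993 [ 0.4349 -0.159   0.0979] ((0.4347073435783386, -0.16056621074676514), 0.011042559519410133)
lid 72409 [0.0001709  0.06848196] [(-0.03, np.float64(0.0684)), (-0.09, np.float64(0.0684)), (-0.15, np.float64(0.0684)), (-0.165, np.float64(0.0684))]
knob 53 [ 0.4337 -0.1571  0.0971] ((0.4343852400779724, -0.15890124440193176), 0.01036281418055296)
lid 2843 [0.00828961 0.06950122] [(-0.03, np.float64(0.0689)), (-0.09, np.float64(0.069)), (-0.15, np.float64(0.0688)), (-0.165, np.float64(0.0687))]
```

View pics/w8.png

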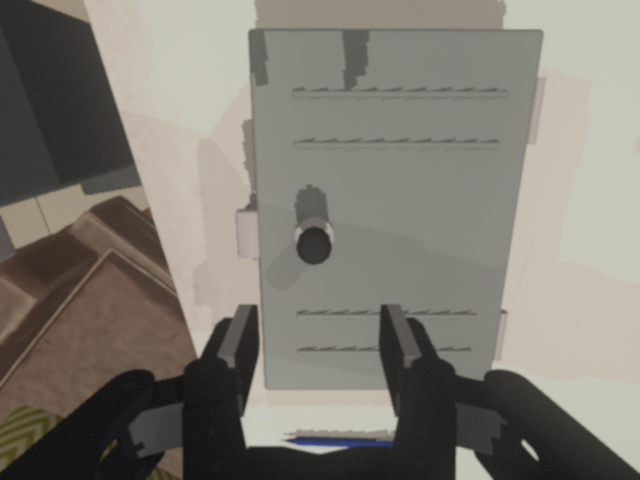

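Knob at (315,243) with its top at z 0.098 and the lid level. Grasping the knob.

Request:
arm_command(
  plan="0 -0.0025 0.04 0; 0 0 0.04 0; 0 0 0.022 0; 0 0 0.01 0; 0 0 0.002 0; 0 0 0 0; 0 0 0 0",
)

```text
clock: 45.18
tcp_pos: [0.4361, -0.1597, 0.0878]
orientation: [2.403, 2.022, 0.002]
contact_force: [0.1, 1.0, 0.0]
grip_width: 0.047
gripper_force: 0.0
```

Request:
arm_command(
  plan="0 0 0 0; 0 0 0 0; 0 0 0 0; 0 0 0 0; 0 0 0 0; 0 0 0 0",
  hand=1,
  grip_force=50,
)

```text
clock: 45.92
tcp_pos: [0.4343, -0.1593, 0.0875]
orientation: [-2.402, -2.021, 0.001]
contact_force: [-6.2, 1.3, 11.2]
grip_width: 0.0198
gripper_force: 48.4
```

Request:
arm_command(
  plan="0 0 -0.001 0; 0 0 -0.001 0; 0 0 -0.001 0; 0 0 0 0; 0 0 0 0",
)

```text
clock: 46.55
tcp_pos: [0.4344, -0.1593, 0.0896]
orientation: [-2.402, -2.021, 0.002]
contact_force: [-5.8, 1.0, -2.2]
grip_width: 0.0197
gripper_force: 48.9
```

Request:
arm_command(
  plan="0 0 -0.001 0; 0 0 -0.001 0; 0 0 -0.001 0; 0 0 0 0; 0 0 0 0; 0 0 0 0",
)

```text
clock: 47.3
tcp_pos: [0.4344, -0.1593, 0.0925]
orientation: [-2.402, -2.021, 0.002]
contact_force: [-5.3, -0.1, -6.0]
grip_width: 0.0196
gripper_force: 49.0
```

Request:
arm_command(
  plan="0 0 -0.001 0; 0 0 -0.0005 0; 0 0 0 0; 0 0 0 0; 0 0 0 0",
)

```text
clock: 47.92
tcp_pos: [0.4345, -0.1593, 0.094]
orientation: [-2.402, -2.022, 0.002]
contact_force: [-5.5, -0.1, -8.1]
grip_width: 0.0196
gripper_force: 49.1
```

Run:
```python
from k import *
go(.4348,-.1603,.087)
p,d,P=grab('scene','s9.png');knob(P);lidq(P)
p,d,P=grab('wrist');lidq(P)
```

```text
tcp [ 0.4345 -0.1593  0.094 ] az -9.8 tilt [ 0.    -0.002 -1.   ] yaw 0 shift [-0.0009  0.0005  0.007 ] F [-5.5 -0.1 -8.1] w 0.0196 t 47.925 j [-0.26  0.41  0.59  2.21 -0.39  0.63  0.43]
knob 177 [ 0.4354 -0.1526  0.103 ] ((0.43575483560562134, -0.15771716833114624), 0.025038763880729675)
lid 2336 [0.00352752 0.06960584] [(-0.03, np.float64(0.0691)), (-0.09, np.float64(0.0696)), (-0.15, np.float64(0.0698)), (-0.165, np.float64(0.0696))]
lid 145442 [-0.00700542  0.06848692] [(-0.03, np.float64(0.0686)), (-0.09, np.float64(0.0691)), (-0.15, np.float64(0.0694)), (-0.165, np.float64(0.0696))]
```

Pulled with about 8 N: the knob is out about 5 mm and the lid has risen only 1 mm, so the catch holds. I'll pull slightly more for margin, then let it home and release.

Request:
arm_command(
  plan="0 0 -0.0006 0; 0 0 0 0; 0 0 0 0; 0 0 0 0",
)

```text
clock: 48.52
tcp_pos: [0.4345, -0.1593, 0.0946]
orientation: [-2.402, -2.022, 0.002]
contact_force: [-4.9, 0.9, -9.7]
grip_width: 0.0194
gripper_force: 49.1
```

Request:
arm_command(
  plan="0 0 0.001 0; 0 0 0.001 0; 0 0 0.001 0; 0 0 0.001 0; 0 0 0.0015 0; 0 0 0 0; 0 0 0 0",
)

```text
clock: 49.4
tcp_pos: [0.4345, -0.1593, 0.0895]
orientation: [-2.402, -2.021, 0.002]
contact_force: [-7.1, 2.2, -1.8]
grip_width: 0.0198
gripper_force: 49.8
```

Request:
arm_command(
  plan="0 0 0 0; 0 0 0 0; 0 0 0 0; 0 0 0 0; 0 0 -0.02 0; 0 0 -0.04 0; 0 0 -0.04 0; 0 0 -0.03 0; 0 0 0 0; 0 0 0 0; 0 0 0 0",
  hand=-0.1,
)

```text
clock: 50.78
tcp_pos: [0.4349, -0.1594, 0.2187]
orientation: [-2.403, -2.022, 0.003]
contact_force: [0.4, 0.3, -0.0]
grip_width: 0.0469
gripper_force: 0.0
```

Run:
```python
from k import *
cf(-.155,-.045,.082,-9.8)
p,d,P=grab('wrist','w10.png');knob(P);lidq(P)
p,d,P=grab('scene','s10.png');lidq(P)
```

```text
world [ 0.4078 -0.2007] rad 0.455
tcp [ 0.4349 -0.1594  0.2187] az -9.8 tilt [-0.    -0.002 -1.   ] yaw -0.0 shift [-0.0453 -0.0193  0.1367] F [ 0.4  0.3 -0. ] w 0.0469 t 50.775 j [-0.43  0.18  0.74  2.11 -0.15  0.91  0.22]
knob 870 [ 0.4349 -0.1591  0.0979] ((0.4348898231983185, -0.16047243773937225), 0.011078940704464912)
lid 64604 [9.15166475e-05 6.84857903e-02] [(-0.03, np.float64(0.0684)), (-0.09, np.float64(0.0684)), (-0.15, np.float64(0.0684)), (-0.165, np.float64(0.0684))]
lid 2848 [0.0082917  0.06948697] [(-0.03, np.float64(0.0692)), (-0.09, np.float64(0.0688)), (-0.15, np.float64(0.069)), (-0.165, np.float64(0.0686))]
```

View pics/s10.png

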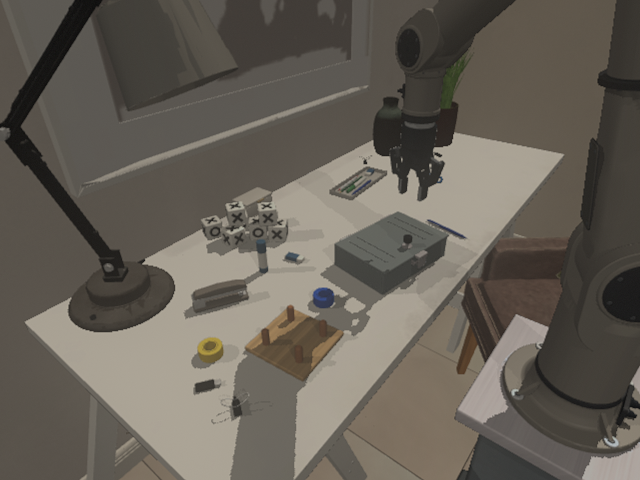

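The lid is flat (0.000 rad), the knob is home, the bystanders are in place and the robot touches nothing. Handing in.

```bash
python3 -c "
from h import *
print(ticket.hand_in())"
```

```text
the job is handed in; nothing more can be done
None
```

I put all four rolls in the case, shut the lid and tugged the knob with 9.7 N (about 5–6 mm out by the spring rate); the catch held, the lid is fully shut, and I handed the job in at about 51 s.

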